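# Load the last bottle and start the shaker

### The job

Set the amber bottle that is waiting on the bench upright in the one empty corner cell of the shaker's crate, lowering it to the floor of the cell rather than dropping it, so that the four bottles balance. Then start the shaker from its sloping keypad, pressing one key at a time and letting it spring back: first the round key to wake it, then the square key to recall the stored run, then the long bar key to start. Do not press the triangular keys, do not press the bar key before the bottle is loaded, and leave the other bottles, the jar and the vial where they stand.

Things in the scene. Friction and masses are not known exactly. Their poses are not given: they have to be found in the camera images.
- shaker: White bench shaker, fixed; housing 230 mm deep, 300 wide, 101 high. Along its side towards the robot (its -x side, up to 155 mm from the origin) runs a keypad panel sloping 30 degrees from horizontal. On top an aluminium platform, 118 mm above the bench, carries a white divided crate. Origin on the bench under the shaker; y along its width, to the robot's left; z up.
- crate (a point): Centre of the underside of the crate, axes as the shaker's. 148 mm (x) by 220 mm (y) outside, 70 high; 2 cells along x by 3 along y, 68 x 68 mm inside, pitch 72, walls 4. Middle cells empty, bottles (tops 116 mm above this point) in three corners. It overhangs the keypad's upper edge, 15 mm horizontally from the keys' middles, so a vertical gripper meets it: press square to the slope.
- free_cell (a point): Centre of the floor (top of a thin rubber pad, 124 mm above the bench) of the one corner cell of the crate that has no bottle; axes parallel to the shaker's. Which corner it is differs from start to start.
- bottle: Amber glass bottle with black screw cap waiting on the bench to the robot's left, same kind as those in the crate: body 50 mm diameter up to 70 mm, shoulder narrowing to a 27 mm neck at 84 mm, cap 33 mm diameter from 90 mm to the top at 110 mm; 0.1 to 0.21 kg; a grip of 40 N on the cap holds. Origin at the centre of its underside, z up its axis. A squat jar and a small vial stand near it.
- stock1: One of three bottles of the same kind and size already in the corner cells of the crate; leave it. Origin at the centre of its underside.
- stock2: Another bottle already in the crate, as stock1.
- stock3: The third bottle already in the crate, as stock1.
- jar: Squat white plastic jar, 69 mm diameter, 58 mm high, on the bench near the bottle. A bystander. Origin at the centre of its underside.
- vial: Small clear glass vial with a black cap, 28 mm diameter, 58 mm high, on the bench near the bottle. A bystander. Origin at the centre of its underside.
- key_round (a joint): Travel of the round key, 24 mm across, next to the display, leftmost of the row of five: 0 out, 0.005 m fully in; it counts as pressed beyond 0.003 m. Spring: about 1.5 N to start, 3.3 N at 0.003 m, 4.5 N fully in; springs back by itself. White like the other keys.
- key_round_top (a point): Centre of the top face of the round key; it stands 9 mm proud of the panel (4 mm when fully in). Axes: z square out of the sloping panel (30 degrees from vertical, leaning towards the robot's side), x up the slope, y along the panel to the robot's left.
- key_square (a joint): Travel of the square key, 22 mm wide, 43 mm to the robot's right of the round one: 0 out, 0.005 m fully in; it counts as pressed beyond 0.003 m. Spring: about 1.5 N to start, 3.3 N at 0.003 m, 4.5 N fully in; springs back by itself. White like the other keys.
- key_square_top (a point): Centre of the top face of the square key; it stands 9 mm proud of the panel (4 mm when fully in). Axes: z square out of the sloping panel (30 degrees from vertical, leaning towards the robot's side), x up the slope, y along the panel to the robot's left.
- key_bar (a joint): Travel of the long bar key, 46 mm wide (y) by 20 mm, 60 mm to the robot's right of the square one: 0 out, 0.005 m fully in; it counts as pressed beyond 0.003 m. Spring: about 1.5 N to start, 3.3 N at 0.003 m, 4.5 N fully in; springs back by itself. White like the other keys.
- key_bar_top (a point): Centre of the top face of the long bar key; it stands 9 mm proud of the panel (4 mm when fully in). Axes: z square out of the sloping panel (30 degrees from vertical, leaning towards the robot's side), x up the slope, y along the panel to the robot's left.
- key_up (a joint): Travel of the triangular key pointing up the slope, 23 mm wide, 44 mm to the right of the bar key's middle (not used in this job): 0 out, 0.005 m fully in; it counts as pressed beyond 0.003 m. Spring: about 1.5 N to start, 3.3 N at 0.003 m, 4.5 N fully in; springs back by itself. White like the other keys.
- key_up_top (a point): Centre of the top face of the triangular key pointing up the slope; it stands 9 mm proud of the panel (4 mm when fully in). Axes: z square out of the sloping panel (30 degrees from vertical, leaning towards the robot's side), x up the slope, y along the panel to the robot's left.
- key_down (a joint): Travel of the triangular key pointing down the slope, 23 mm wide, 26 mm to the right of the other triangular one (not used in this job): 0 out, 0.005 m fully in; it counts as pressed beyond 0.003 m. Spring: about 1.5 N to start, 3.3 N at 0.003 m, 4.5 N fully in; springs back by itself. White like the other keys.
- key_down_top (a point): Centre of the top face of the triangular key pointing down the slope; it stands 9 mm proud of the panel (4 mm when fully in). Axes: z square out of the sloping panel (30 degrees from vertical, leaning towards the robot's side), x up the slope, y along the panel to the robot's left.
Things that resemble listed ones, but are neither listed nor needed, are in the scene too. Leave any red look-alike of the bottle alone.

How it is judged:
On the way, in this order (a step that is already met when the one before it is completed fails the run):
1. the bottle stands upright on the floor of the empty corner cell and has been let go (horizontal distance between bottle and free_cell below 0.018 m and z of bottle in the frame of free_cell between -0.006 and 0.006 m and angle between bottle's own z axis and vertical below 0.15 rad and contact force between the fingers and bottle below 0.1 N and value of joint each of key_round, key_square, key_bar below 0.0015 m), for 0.3 s.
2. the round key is pressed, alone (value of joint key_round above 0.003 m and value of joint each of key_square, key_bar, key_up, key_down below 0.0015 m), for 0.04 s.
3. then the square key, alone, the round one having sprung back (value of joint key_square above 0.003 m and value of joint each of key_round, key_bar, key_up, key_down below 0.0015 m), for 0.04 s.
4. then the bar key, alone (value of joint key_bar above 0.003 m and value of joint each of key_round, key_square, key_up, key_down below 0.0015 m), for 0.04 s.
At the end, for the whole second after the job is handed in: Bottle at rest, let go, upright within 0.15 rad in the formerly empty corner cell, underside within 18 mm of its centre and 6 mm of its floor; all keys out (under 1.5 mm); the other three bottles within 20 mm, jar and vial within 30 mm of their starts (all of step 1 and linear speed of bottle below 0.02 m/s and value of joint each of key_up, key_down below 0.0015 m and distance of each of stock1, stock2, stock3 from where it was at the start of the episode below 0.02 m and distance of each of jar, vial from where it was at the start of the episode below 0.03 m); the robot touches nothing.
It fails at once if a triangular key is pressed (2 mm or more) (value of joint any of key_up, key_down above 0.002 m).
It fails at once if two keys are pushed in together (2 mm or more) (value of joint each of key_round, key_square above 0.002 m or value of joint each of key_round, key_bar above 0.002 m or value of joint each of key_square, key_bar above 0.002 m).
It fails at once if the bar key is pressed while the bottle is not in its cell (value of joint key_bar above 0.003 m and not (horizontal distance between bottle and free_cell below 0.018 m and z of bottle in the frame of free_cell between -0.006 and 0.006 m and angle between bottle's own z axis and vertical below 0.15 rad)).
It fails at once if the bottle is dropped into the cell (faster than 0.6 m/s within 60 mm of its floor) (horizontal distance between bottle and free_cell below 0.04 m and z of bottle in the frame of free_cell below 0.06 m and linear speed of bottle above 0.6 m/s).
It fails at once if a bottle in the crate is shifted 20 mm, or the jar or the vial 30 mm (distance of any of stock1, stock2, stock3 from where it was at the start of the episode above 0.02 m or distance of any of jar, vial from where it was at the start of the episode above 0.03 m).
It also fails if it takes over 48 s, if anything falls off the work surface, if the arm or the gripper's body presses on something with over 40 N, if the wrist force passes 120 N, or if a joint passes its speed limit or range.

### The arm

A 6-joint arm with a two-finger parallel gripper is mounted at the origin on the work surface. World frame = base frame: x ahead of the robot, y to its left, z up, the work surface at z = 0. Lengths are in m, angles in rad, forces in N, time in s.
With the tool pointing down it reaches from about 0.325 to 0.925 m from the base axis. Payload 3.1 kg.
Tool frame: the origin (TCP) lies on the centre line of the jaws, within the pads' length; the fingertips stand 22 mm ahead of it and the grasp point (between the pads) lies 3 mm ahead of it (ctrl.tips_ahead is the distance from the TCP to the fingertips, in m); z points along the fingers, y is the line along which they close (so a half turn about z gives the same grasp; the last joint's range is limited). The gripper opens to 85 mm and grips with 20 to 120 N. Pads are 22 mm wide; open, the fingers measure 114 mm over their backs; the gripper's body (76 mm by 85 mm) begins 54 mm behind the grasp point. The pads swing forward as they close: fully open they stand 13 mm farther back than shut.
Start: joints at [1.136, 0.217, 1.613, -0, 1.311, -0.112], TCP at [0.198, 0.593, 0.223] pointing down, gripper open.
Joint ranges: [-2.75, 2.75], [-0.78, 2.1], [0.31, 2.55], [-1.13, 4.27], [0.13, 2.63], [-2.58, 2.58]. Speed limits (rad/s): [2.79, 2.79, 3.14, 3.14, 3.14, 3.14].

### API

Orientations are given as a unit quaternion [x, y, z, w].
In Python, from plant import monitor, cams, order, ctrl gives the robot as it stands.
- The arm moves only by the shell command python3 -m crank 'ROWS' [FORCE]. ROWS is JSON, one flat list of numbers, 7 for each row, row after row: the shift along the tool's x, y, z normalised to -1 to 1, where 1 is 0.02 m, then the turn, a rotation vector about the tool's x, y, z normalised to -1 to 1, where 1 is 0.12 rad, then the closure, from 0 (fully open) to 1 (shut). In form: [tx, ty, tz, ax, ay, az, claw, tx, ty, tz, ax, ay, az, claw, ...]. A call has 1 to 12 rows; each row shifts and turns the commanded pose from where the row before left it, along the tool's axes as they then stand; what a row does not reach is not made up. A row lasts 1/8 s, in which the tool goes at most 62.5 mm and 10.7 degrees, less where a joint would pass 70% of its speed; a pose out of reach is approached as far as the arm can. A call with a number of a shift or a turn outside -1 to 1 is refused whole. A call with a gripper value outside its range is refused whole. The fingers move at their own pace and stop on an object; FORCE is the grip in N (left out, the last holds). Time passes only in rows, so rows that do not move let the fingers close. It gives the time, the measured TCP pose, the force, the opening and the grip force at its end, in the units of the state.
- monitor.get_obs(): the state, without advancing time (a new reading comes with each control period).
- cams.snapshot(name): name is "scene" or "top" or "wrist"; returns the picture (480x640x3 uint8, red, green, blue); there is no depth.
- cams.get_calibration(name): a dict with "fx", "fy", "cx", "cy" (pixels), "position" and "rotation" of the camera in the world. Camera axes: x right, y up, looking along -z (the intrinsics and any distortion apply to the point x, -y, -z); pixel columns grow to the right and rows downward; lengths in m; the calibration is good to about 2 mm. A picture is of the moment at which its call begins: read the wrist's pose just before it. get_calibration takes no time and is no camera call; for the wrist camera it gives the pose at the moment of the call.
- order.sign_off(): hands the job in; it is judged then, once.
The state is a dict: "time": time; "qpos": joint angles; "qd": joint speeds; "effort": joint torques, N m; "ee_pos": TCP position; "orientation": TCP orientation; "ft_force": force on the tool from outside, world axes, zero at the start; "torque": the same for the moment, N m; "gripper_width": finger opening in m; "gripper_force": force on a finger pad.
Only numpy, scipy, OpenCV 4.12 (cv2) and the standard library are available. Lean on these libraries where they do the work, as an engineer would, in place of code of your own. Each camera call takes 0.05 s, during which the arm holds its last target. There are 200 camera calls.

## Working session

There is one attempt and no reset: what is moved stays moved. The work goes in short steps, Python scripts to look and compute and a shell command to move; the robot and the scene stay as the last step left them, time stands still between calls to the robot, and variables do not carry over. Pictures are saved under pics/ and viewed, at most 10 in all, crops included, and the job is handed in when it is done.

```bash
mkdir -p pics; ls; python3 - <<'E'
from plant import monitor,cams,ctrl
import cv2
print(monitor.get_obs())
for n in("scene","top"):
    c=cams.get_calibration(n);print(n,c)
    cv2.imwrite(f"pics/{n}1.png",cams.snapshot(n)[:,:,::-1])
print(ctrl.tips_ahead)
E
```

```text
pics
{'time': 0.0, 'qpos': array([ 1.13582088e+00,  2.17808598e-01,  1.61492321e+00, -1.67206716e-05,
        1.31129954e+00, -1.12163943e-01]), 'qd': array([-0.00041765,  0.00084387, -0.00010318,  0.00137615,  0.00098952,
       -0.00051299]), 'effort': array([ 1.85231288e-04, -3.96821165e+01, -3.03861487e+01, -1.58285980e-04,
        9.56899545e-03, -5.17077197e-06]), 'ee_pos': array([0.19787935, 0.59196693, 0.22134024]), 'orientation': array([ 1.60703599e-01,  9.87001959e-01, -1.17618675e-03, -3.21654165e-04]), 'ft_force': array([-0.03200905, -0.54939015, -0.34107296]), 'torque': array([ 0.02368775, -0.01968305,  0.01651896]), 'gripper_force': 0.0, 'gripper_width': 0.08545791226936726}
scene {'fx': 434.77673878229336, 'fy': 434.77673878229336, 'cx': 325.9152528074679, 'cy': 241.3124645039763, 'position': array([1.1579277 , 0.01281063, 0.64651317]), 'rotation': array([0.29079094, 0.27032388, 0.62084512, 0.67595634])}
top {'fx': 499.5333720598952, 'fy': 499.5333720598952, 'cx': 314.5592036885936, 'cy': 240.91549217452038, 'position': array([0.43359408, 0.08814609, 0.92174937]), 'rotation': array([-0.05923208,  0.0651835 ,  0.71208161, -0.69655039])}
0.022
```

View pics/scene1.png

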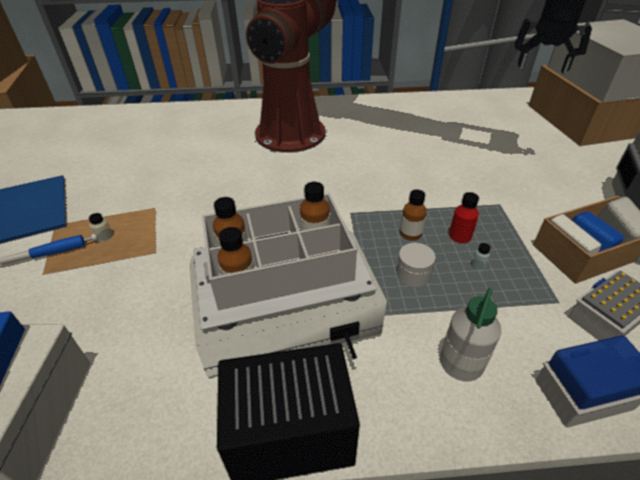

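View pics/top1.png

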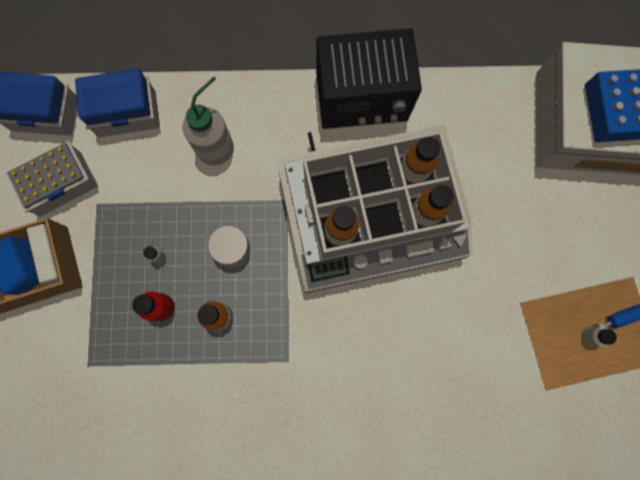

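The candidates are the amber bottle (cap at top 207,317; scene 414,200), the red look-alike (top 146,305; scene 465,220), and three amber bottles already in the crate. The bottle meant is the amber one on the mat at (207,317). The free corner cell is the far-left one (top 331,187; scene about 326,265). Next I'll enlarge a crop to confirm this and pick pixels.

```bash
python3 - <<'E'
import cv2
t=cv2.imread("pics/top1.png")
cv2.imwrite("pics/c1.png",cv2.resize(t[125:335,190:470],(800,600),interpolation=cv2.INTER_CUBIC))
s=cv2.imread("pics/scene1.png")
cv2.imwrite("pics/c2.png",cv2.resize(s[170:380,180:460],(800,600),interpolation=cv2.INTER_CUBIC))
E
```

```text
(no output)
```

View pics/c1.png

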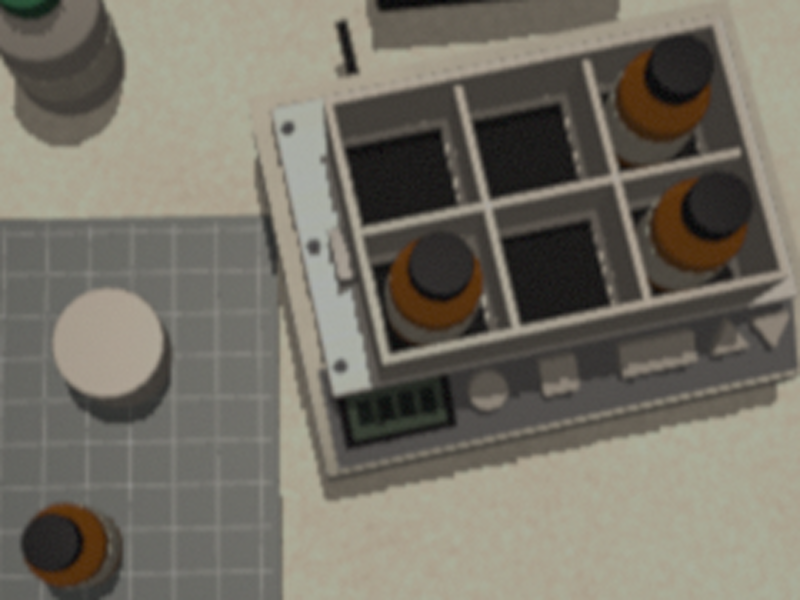

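View pics/c2.png

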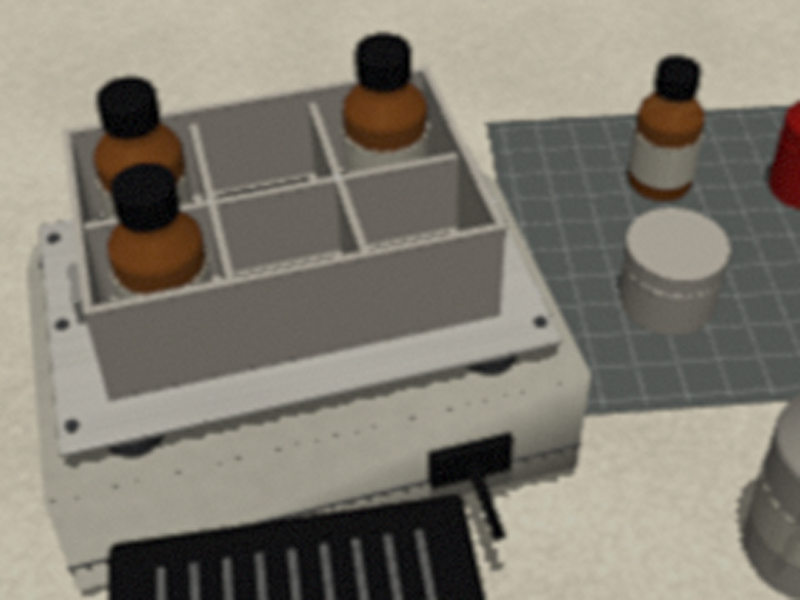

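The crops confirm it. The amber bottle's cap is at c1 (53,543), on the mat beside the jar. The empty corner is far-left at c1 (400,175), and the keys are round (489,390), square (560,376) and bar (657,354). Now I'll fit the poses.

```bash
cat > h.py <<'E'
import numpy as np
from scipy.spatial.transform import Rotation as R
from scipy.optimize import least_squares
from plant import monitor,cams,ctrl
def proj(c,P):
    p=R.from_quat(c["rotation"]).inv().apply(np.atleast_2d(P)-c["position"])
    return np.c_[c["cx"]+c["fx"]*p[:,0]/-p[:,2], c["cy"]-c["fy"]*p[:,1]/-p[:,2]]
def ray(c,uv,z):
    d=R.from_quat(c["rotation"]).apply([(uv[0]-c["cx"])/c["fx"],-(uv[1]-c["cy"])/c["fy"],-1])
    return c["position"]+d*(z-c["position"][2])/d[2]
def tri(obs):
    return least_squares(lambda P:np.concatenate([(proj(c,P)-uv)[0] for c,uv in obs]),[.5,.1,.1])
E
python3 - <<'E'
from h import *
T=cams.get_calibration("top");S=cams.get_calibration("scene")
k=280/800
t=lambda p:np.array(p)*k+[190,125]
s=lambda p:np.array(p)*k+[180,170]
N=lambda x:[(x,y) for y in(108,36,-36,-108)]
tn=N(0)+N(-72)+[(72,108),(72,36),(72,-36)]
tp=[(362,230),(489,206),(617,180),(740,152),(385,358),(515,328),(645,300),(785,277),(330,103),(461,87),(588,64)]
sn=N(72)+N(0)+N(-72)
sp=[(502,230),(368,252),(228,280),(90,308),(457,155),(340,178),(212,203),(88,222),(425,73),(313,105),(195,127),(70,133)]
def w(p,n):
    n=np.array(n)/1000;c,s_=np.cos(p[2]),np.sin(p[2])
    return np.c_[p[0]+c*n[:,0]-s_*n[:,1],p[1]+s_*n[:,0]+c*n[:,1],np.full(len(n),.188)]
ft=lambda p:(proj(T,w(p,tn))-t(tp)).ravel()
fs=lambda p:(proj(S,w(p,sn))-s(sp)).ravel()
for f in(ft,fs,lambda p:np.r_[ft(p),fs(p)]):
    r=least_squares(f,[.55,-.05,.2],loss="soft_l1");print(r.x,np.round(f(r.x)/k).astype(int))
p=r.x
print("free",w(p,[(36,72)]))
for c in[(441,262),(679,67),(716,203)]:print("stock",ray(T,t(c),.234))
print("stocknom",w(p,[(-36,72),(36,-72),(-36,-72)]))
print("bottle",ray(T,t((53,543)),.11),ray(S,s((678,65)),.11))
for c in[(489,390),(560,376),(657,354)]:print("key",ray(T,t(c),.09))
print("jar",ray(T,t((108,343)),.058),"red",ray(T,(146,305),.11))
print(ray(T,(152,253),.058))
E
```

```text
[ 0.63793779 -0.0265128   0.18144144] [ -7   0  -1  -2   2  -3  10  -1  -2   4   3   6   7   7  -1   3  -2   0
  -2 -10   0 -12]
[ 0.64686648 -0.0245597   0.18312432] [  1   3   2   8   3   7  -4   8   7  -8   0  -8  -1 -10 -12  -4   4   0
   0 -12  -2 -14  -3   1]
[ 0.64057933 -0.02548333  0.18448905] [ -9  -4  -3  -7   0  -8   8  -6  -4  -1   1   2   5   2  -3  -2  -4  -4
  -5 -14  -2 -17  -2  -5   0  -1   2  -2  -4  -2   4 -15  -2 -16  -3 -17
 -12 -12   2  -6  -2 -19  -4 -21  -3  -5]
free [[0.66276043 0.05189883 0.188     ]]
stock [0.58976064 0.03812207 0.234     ]
stock [ 0.6884424  -0.08590155  0.234     ]
stock [ 0.61696801 -0.0999229   0.234     ]
stocknom [[ 0.59198226  0.03869085  0.188     ]
 [ 0.68917641 -0.0896575   0.188     ]
 [ 0.61839824 -0.10286549  0.188     ]]
bottle [0.4607804  0.25258456 0.11      ] [0.46067936 0.25576324 0.11      ]
key [0.54478452 0.00196965 0.09      ]
key [ 0.55218701 -0.04020484  0.09      ]
key [ 0.56406752 -0.09820821  0.09      ]
jar [0.58318389 0.23121365 0.058     ] red [0.47906064 0.3533802  0.11      ]
[0.57195112 0.3632062  0.058     ]
```

The fits agree to a few mm: free cell ≈ (0.661, 0.052), shaker yaw ≈ 0.183 rad, and bottle ≈ (0.461, 0.254). I'll close the jaws along the shaker's y so the fingers clear the neighbouring bottle, so the tool has to turn −0.51 about its z.

```bash
cat >> h.py <<'E'
def todo(pos,y=None,z=None):
    "remaining shift in tool axes after the turn (units of 20 mm); turn in units of .12"
    o=monitor.get_obs();r=R.from_quat(o["orientation"]);g=r
    if y is not None:
        y=np.array(y)/np.linalg.norm(y);z=np.array(z)/np.linalg.norm(z)
        g=R.from_matrix(np.c_[np.cross(y,z),y,z])
    print("t",o["time"],"pos",o["ee_pos"].round(4),"shift",(g.inv().apply(pos-o["ee_pos"])/.02).round(2),"turn",((r.inv()*g).as_rotvec()/.12).round(2),"f",o["ft_force"].round(1))
YAW=.183
ys=[-np.sin(YAW),np.cos(YAW),0]
E
python3 -m crank '[-0.5,-1,0,0,0,-0.85,0, -0.5,-1,0,0,0,-0.85,0, -0.5,-1,0,0,0,-0.85,0, -0.5,-1,0,0,0,-0.85,0, -0.5,-1,0,0,0,-0.85,0]' 40
python3 -c "
from h import *
todo([.461,.254,.2],ys,[0,0,-1])"
```

```text
time: 0.72
ee_pos: [0.2355, 0.4875, 0.222]
orientation: [-0.095, 0.995, -0.0, -0.0]
ft_force: [0.9, 1.5, -0.7]
gripper_width: 0.0854
gripper_force: 0.0
t 0.725 pos [0.2355 0.4875 0.222 ] shift [ -8.96 -13.53   1.1 ] turn [-0.01 -0.01  0.07] f [ 0.9  1.5 -0.7]
```

```bash
python3 -m crank '[-0.7,-1,0,0,0,0,0, -0.7,-1,0,0,0,0,0, -0.7,-1,0,0,0,0,0, -0.7,-1,0,0,0,0,0, -0.7,-1,0,0,0,0,0, -0.7,-1,0,0,0,0,0, -0.7,-1,0,0,0,0,0, -0.7,-1,0,0,0,0,0, -0.7,-1,0,0,0,0,0, -0.7,-1,0,0,0,0,0, -0.7,-1,0,0,0,0,0, -0.5,-0.5,0,0,0,0,0]'
python3 -m crank '[-0.2,-0.5,0,0,0,0,0,0,0,0,0,0,0,0]'
python3 - <<'E'
from h import *
import cv2
todo([.461,.254,.105],ys,[0,0,-1])
c=cams.get_calibration("wrist");im=cams.snapshot("wrist");print(c)
cv2.imwrite("pics/w1.png",im[:,:,::-1]); print(proj(c,[.461,.254,.11]))
E
```

```text
time: 2.22
ee_pos: [0.4399, 0.2923, 0.2222]
orientation: [-0.093, 0.996, -0.0, -0.0]
ft_force: [0.2, 0.4, 0.0]
gripper_width: 0.0853
gripper_force: 0.0
time: 2.48
ee_pos: [0.4453, 0.2838, 0.2225]
orientation: [-0.093, 0.996, -0.0, -0.0]
ft_force: [-0.8, -0.2, -0.0]
gripper_width: 0.0858
gripper_force: 0.0
t 2.475 pos [0.4453 0.2838 0.2225] shift [-0.5  -1.61  5.87] turn [ 0.   -0.01  0.03] f [-0.8 -0.2 -0. ]
{'fx': 402.21689196206665, 'fy': 402.21689196206665, 'cx': 320.2519280049221, 'cy': 236.20362572826127, 'position': array([0.36745483, 0.27021471, 0.37398308]), 'rotation': array([-0.09899036, -0.11959046,  0.76110665,  0.62977432])}
[[271.98464537 241.40707141]]
```

View pics/w1.png

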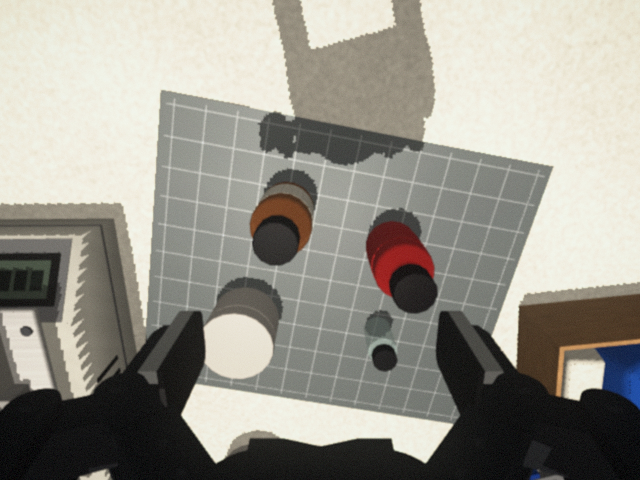

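The wrist view shows the amber cap at (277,241) against a predicted (272,241), so I'll take y ≈ 0.256. The red look-alike is at (413,288), the jar at (238,345) and the vial at (384,357), all clear of the descent.

```bash
python3 -m crank '[-0.25,-0.75,0,0,0,0,0, -0.25,-0.75,0,0,0,0,0, 0,0,0.9,0,0,0,0, 0,0,0.9,0,0,0,0, 0,0,0.9,0,0,0,0, 0,0,0.9,0,0,0,0, 0,0,0.9,0,0,0,0,0,0,0,0,0,0,0]'
python3 -c "
from h import *
todo([.461,.256,.105],ys,[0,0,-1])"
```

```text
time: 3.52
ee_pos: [0.4591, 0.2559, 0.1303]
orientation: [-0.094, 0.996, -0.001, -0.002]
ft_force: [-0.6, -0.3, 0.1]
gripper_width: 0.0856
gripper_force: 0.0
t 3.525 pos [0.4591 0.2559 0.1303] shift [-0.09 -0.01  1.26] turn [-0.01 -0.04  0.04] f [-0.6 -0.3  0.1]
```

```bash
python3 -m crank '[-0.1,0,0.65,0,0,0,0, 0,0,0.65,0,0,0,0, 0,0,0,0,0,0,0.3, 0,0,0,0,0,0,0.5, 0,0,0,0,0,0,0.8, 0,0,0,0,0,0,1, 0,0,0,0,0,0,1, 0,0,0,0,0,0,1, 0,0,0,0,0,0,1]' 45
python3 -c "
from h import *
todo([.461,.256,.105],ys,[0,0,-1])"
```

```text
time: 4.65
ee_pos: [0.4627, 0.2568, 0.1067]
orientation: [-0.093, 0.996, -0.0, 0.0]
ft_force: [-0.6, 0.3, 0.0]
gripper_width: 0.0002
gripper_force: 0.0
t 4.65 pos [0.4627 0.2568 0.1067] shift [ 0.09 -0.02  0.09] turn [-0.    0.    0.04] f [-0.6  0.3  0. ]
```

The jaws shut on nothing, so I'll look.

```bash
python3 - <<'E'
from h import *
import cv2
c=cams.get_calibration("wrist");im=cams.snapshot("wrist")[:,:,::-1]
t=cams.snapshot("top")[:,:,::-1];s=cams.snapshot("scene")[:,:,::-1]
o=np.hstack([cv2.resize(im,(400,300)),cv2.resize(t[220:370,120:320],(400,300))])
o=np.vstack([o,cv2.resize(s[150:300,360:560],(400,300)).repeat(1,0) if 0 else np.hstack([cv2.resize(s[150:300,340:540],(400,300)),cv2.resize(t,(400,300))])])
cv2.imwrite("pics/m1.png",o);cv2.imwrite("pics/top2.png",t);cv2.imwrite("pics/scene2.png",s)
E
```

```text
(no output)
```

View pics/m1.png

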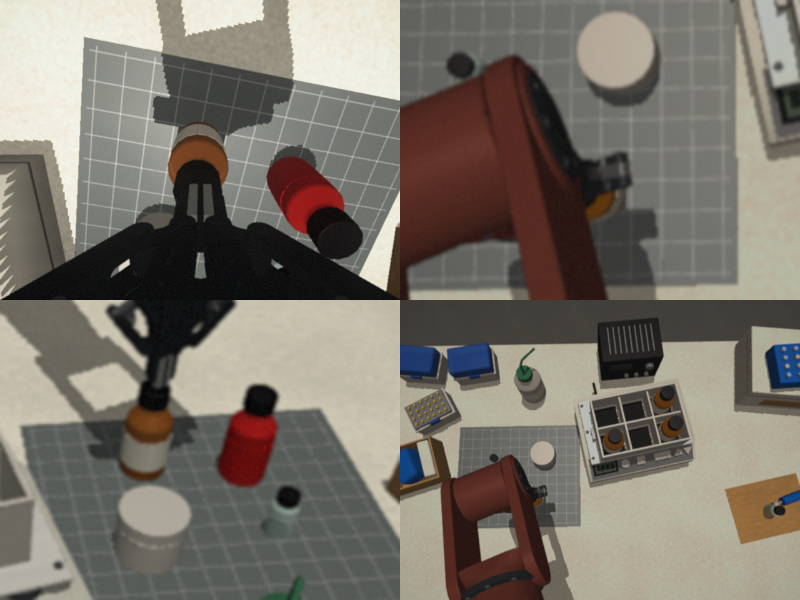

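```bash
python3 - <<'E'
from h import *
import cv2
for n in("scene1","scene2"):
    im=cv2.imread(f"pics/{n}.png");sub=im[180:250,395:435].astype(int)
    m=(sub[:,:,2]>1.6*sub[:,:,1])&(sub[:,:,2]>60)&(sub[:,:,1]>1.5*sub[:,:,0]);v,u=np.nonzero(m)
    print(n,m.sum(),u.mean()+395,v.mean()+180,u.min()+395,u.max()+395,v.min()+180,v.max()+180)
S=cams.get_calibration("scene");o=monitor.get_obs()
print("tips/grasp proj",proj(S,np.array([o["ee_pos"]-[0,0,.022],o["ee_pos"]])))
s=cv2.imread("pics/scene2.png");s1=cv2.imread("pics/scene1.png")
w=cams.snapshot("wrist")[:,:,::-1]
r=lambda a,w_,h_:cv2.resize(a,(w_,h_),interpolation=cv2.INTER_CUBIC)
cv2.imwrite("pics/m2.png",np.hstack([r(s[165:240,385:435],400,600),r(w[180:420,240:400],400,600)]))
c=cams.get_calibration("wrist");print("wrist proj of cap at est",(proj(c,[[.461,.256,.11],[.461,.256,.09],[.461,.256,.07],o["ee_pos"]-[0,0,.022]])-[240,180])*2.5)
E
```

```text
scene1 322 414.06832298136646 214.95652173913044 404 425 203 239
scene2 342 413.8801169590643 214.93859649122805 403 425 203 239
tips/grasp proj [[416.32739642 203.12827043]
 [417.81269974 194.63759759]]
wrist proj of cap at est [[190.14238763 311.4918086 ]
 [191.24407217 260.14511235]
 [192.13893881 218.43766911]
 [194.02125393 257.2366303 ]]
```

View pics/m2.png

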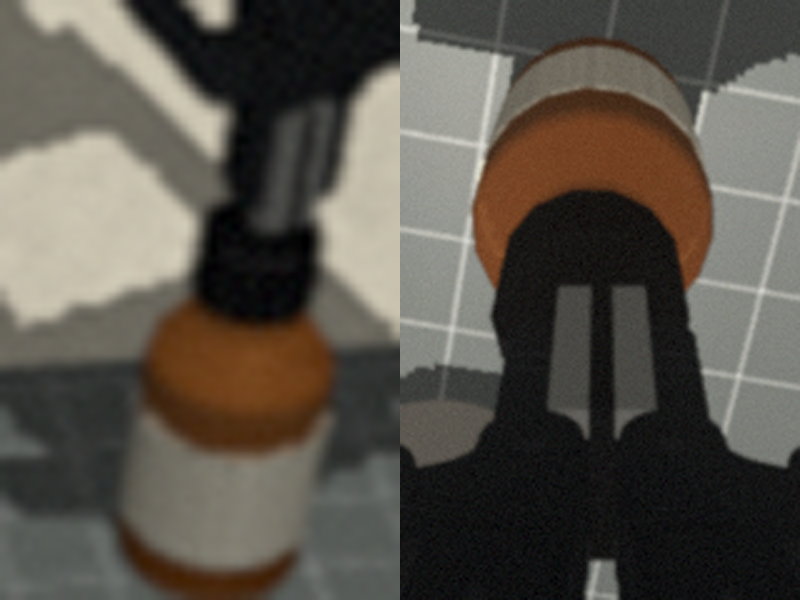

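The bottle has not moved (amber centroid 414,215 in both pictures). The fingertips, at scene (419,194), shut just above the cap instead of around it, so the tips stand about 20 mm higher than the reported TCP implies. I'll confirm by lightly touching the cap top with the shut fingers.

```bash
python3 -m crank '[0,0,0.08,0,0,0,1,0,0,0.08,0,0,0,1,0,0,0,0,0,0,1]'; python3 -m crank '[0,0,0.1,0,0,0,1,0,0,0,0,0,0,1]'
```

```text
time: 5.22
ee_pos: [0.4625, 0.2567, 0.1032]
orientation: [-0.093, 0.996, -0.0, -0.0]
ft_force: [-0.1, 0.8, -0.0]
gripper_width: -0.0001
gripper_force: 0.0
time: 5.48
ee_pos: [0.4629, 0.2569, 0.1015]
orientation: [-0.093, 0.996, 0.0, 0.0]
ft_force: [0.5, -0.9, 0.8]
gripper_width: -0.0
gripper_force: 0.0
```

```bash
for i in 1 2 3; do python3 -m crank '[0,0,0.1,0,0,0,1,0,0,0,0,0,0,1]' | grep -E 'pos|ft'; done
```

```text
ee_pos: [0.464, 0.2574, 0.1016]
ft_force: [-1.5, -0.4, 8.5]
ee_pos: [0.4655, 0.258, 0.1018]
ft_force: [-3.7, -0.9, 16.3]
ee_pos: [0.467, 0.2587, 0.1019]
ft_force: [-4.8, -1.0, 23.4]
```

Contact came at reported z ≈ 0.1015, so the shut tips are effectively 8.5 mm above the reported TCP. I'll back off, open, and go down to a reported z of 0.075.

```bash
python3 -m crank '[0,0,-1,0,0,0,1, 0,0,-1,0,0,0,0.5, 0,0,-0.5,0,0,0,0, 0,0,0,0,0,0,0, 0,0,0,0,0,0,0, 0,0,0,0,0,0,0]'
python3 -c "
from h import *
todo([.461,.2555,.075],ys,[0,0,-1])"
```

```text
time: 6.98
ee_pos: [0.462, 0.2565, 0.1444]
orientation: [-0.093, 0.996, -0.0, -0.001]
ft_force: [-0.4, -0.7, 1.0]
gripper_width: 0.085
gripper_force: 0.0
t 6.975 pos [0.462  0.2565 0.1444] shift [ 0.06 -0.04  3.47] turn [-0.   -0.02  0.03] f [-0.4 -0.7  1. ]
```

```bash
python3 -m crank '[0,0,0.9,0,0,0,0, 0,0,0.9,0,0,0,0, 0,0,0.9,0,0,0,0, 0,0,0.77,0,0,0,0, 0,0,0,0,0,0,0.3, 0,0,0,0,0,0,0.5, 0,0,0,0,0,0,0.8, 0,0,0,0,0,0,1, 0,0,0,0,0,0,1, 0,0,0,0,0,0,1]' 45
```

```text
time: 8.22
ee_pos: [0.4638, 0.2571, 0.0772]
orientation: [-0.093, 0.996, 0.0, 0.001]
ft_force: [-0.8, -1.5, 5.4]
gripper_width: 0.0314
gripper_force: 44.7
```

Gripped: width 31 mm at 45 N. Lifting 210 mm.

```bash
python3 -m crank '[0,0,-0.5,0,0,0,1, 0,0,-1,0,0,0,1, 0,0,-1,0,0,0,1, 0,0,-1,0,0,0,1, 0,0,-1,0,0,0,1, 0,0,-1,0,0,0,1, 0,0,-1,0,0,0,1, 0,0,-1,0,0,0,1, 0,0,-1,0,0,0,1, 0,0,-1,0,0,0,1, 0,0,-1,0,0,0,1, 0,0,-0.2,0,0,0,1]'
python3 -m crank '[0,0,0,0,0,0,1]' 45
python3 -c "
from h import *
todo([.661,.052,.285],ys,[0,0,-1])"
```

```text
time: 9.72
ee_pos: [0.463, 0.2571, 0.2913]
orientation: [-0.094, 0.996, 0.0, 0.001]
ft_force: [0.3, 0.2, -2.3]
gripper_width: 0.0315
gripper_force: 44.7
time: 9.85
ee_pos: [0.4623, 0.2568, 0.2894]
orientation: [-0.094, 0.996, -0.0, -0.001]
ft_force: [0.5, 0.4, -2.2]
gripper_width: 0.0315
gripper_force: 44.7
t 9.85 pos [0.4623 0.2568 0.2894] shift [ -7.91 -11.88   0.22] turn [-0.   -0.01  0.04] f [ 0.5  0.4 -2.2]
```

```bash
python3 -m crank '[-0.5,0,0,0,0,0.04,1, -1,0,0,0,0,0,1, -1,0,0,0,0,0,1, -1,0,0,0,0,0,1, -1,0,0,0,0,0,1, -1,0,0,0,0,0,1, -1,-0.3,0,0,0,0,1, -1,-0.5,0,0,0,0,1, -0.4,-0.8,0,0,0,0,1, 0,-0.9,0,0,0,0,1, 0,-0.9,0,0,0,0,1, 0,-0.9,0,0,0,0,1]'
python3 -c "
from h import *
todo([.661,.052,.285],ys,[0,0,-1])"
```

```text
time: 11.35
ee_pos: [0.6335, 0.1995, 0.2903]
orientation: [-0.091, 0.996, -0.0, -0.0]
ft_force: [-0.3, 0.1, -1.8]
gripper_width: 0.0315
gripper_force: 44.7
t 11.35 pos [0.6335 0.1995 0.2903] shift [-0.01 -7.5   0.26] turn [-0.   -0.   -0.01] f [-0.3  0.1 -1.8]
```

```bash
python3 -m crank '[0,-0.9,0,0,0,0,1, 0,-0.9,0,0,0,0,1, 0,-0.9,0,0,0,0,1, 0,-0.9,0,0,0,0,1, 0,-0.9,0,0,0,0,1, 0,-0.9,0,0,0,0,1, 0,-0.9,0,0,0,0,1, 0,-0.4,0,0,0,0,1, 0,0,0,0,0,0,1, 0,0,0,0,0,0,1]'
python3 - <<'E'
from h import *
import cv2
todo([.661,.052,.19],ys,[0,0,-1])
t=cams.snapshot("top")[:,:,::-1];s=cams.snapshot("scene")[:,:,::-1]
r=lambda a:cv2.resize(a,(400,400),interpolation=cv2.INTER_CUBIC)
cv2.imwrite("pics/m3.png",np.hstack([r(t[120:280,270:430]),r(s[150:310,240:400])]))
S=cams.get_calibration("scene");p=monitor.get_obs()["ee_pos"]
print((proj(S,[[p[0],p[1],.212],[.661,.052,.188],[.661,.052,.234]])-[240,150])*2.5)
E
```

```text
time: 12.6
ee_pos: [0.6579, 0.0697, 0.2901]
orientation: [-0.091, 0.996, 0.0, -0.0]
ft_force: [-0.4, 0.7, -1.2]
gripper_width: 0.0316
gripper_force: 44.7
t 12.6 pos [0.6579 0.0697 0.2901] shift [ 0.01 -0.9   5.  ] turn [ 0. -0. -0.] f [-0.4  0.7 -1.2]
[[243.09966856 182.76114998]
 [214.53398392 216.79745467]
 [214.18229261 159.80838517]]
```

View pics/m3.png

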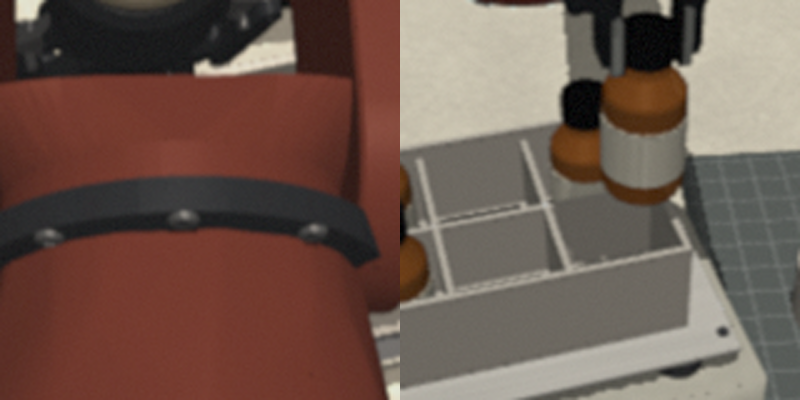

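The bottle hangs upright at scene-crop base (242,190), where (243,183) was predicted, and the free cell lies below it, one −y step (18 mm) away. I'll centre it and lower.

```bash
python3 -m crank '[0,-0.45,0,0,0,0,1, 0,-0.45,0,0,0,0,1, 0,0,0,0,0,0,1, 0,0,0.6,0,0,0,1, 0,0,0.6,0,0,0,1, 0,0,0.6,0,0,0,1, 0,0,0.6,0,0,0,1, 0,0,0.6,0,0,0,1, 0,0,0.5,0,0,0,1, 0,0,0.3,0,0,0,1, 0,0,0,0,0,0,1]'
python3 -c "
from h import *
todo([.661,.052,.201],ys,[0,0,-1])"
```

```text
time: 14.08
ee_pos: [0.661, 0.0515, 0.2134]
orientation: [-0.091, 0.996, 0.0, -0.001]
ft_force: [-0.2, 0.1, -3.2]
gripper_width: 0.0316
gripper_force: 44.7
t 14.075 pos [0.661  0.0515 0.2134] shift [-0.01  0.02  0.62] turn [ 0.   -0.01 -0.01] f [-0.2  0.1 -3.2]
```

```bash
python3 -m crank '[0,0,0.25,0,0,0,1,0,0,0.15,0,0,0,1,0,0,0,0,0,0,1]'|grep -E 'pos|ft'; for i in 1 2 ; do python3 -m crank '[0,0,0.1,0,0,0,1,0,0,0,0,0,0,1]' | grep -E 'pos|ft'; done
```

```text
ee_pos: [0.6611, 0.0515, 0.2058]
ft_force: [0.6, -0.0, -1.0]
ee_pos: [0.6612, 0.0515, 0.204]
ft_force: [-0.6, -0.7, -2.0]
ee_pos: [0.6611, 0.0515, 0.2018]
ft_force: [1.3, 0.8, -1.7]
```

```bash
for i in 1 2; do python3 -m crank '[0,0,0.08,0,0,0,1,0,0,0,0,0,0,1]' | grep -E 'pos|ft'; done
```

```text
ee_pos: [0.6617, 0.0515, 0.2013]
ft_force: [0.4, -0.4, 1.5]
ee_pos: [0.6623, 0.0514, 0.2013]
ft_force: [-1.1, 0.1, 5.4]
```

It's on the floor: contact at 0.2013 against an expected 0.2012. Releasing and rising.

```bash
python3 -m crank '[0,0,-0.1,0,0,0,0.5, 0,0,0,0,0,0,0.3, 0,0,0,0,0,0,0.3, 0,0,0,0,0,0,0.3,0,0,-0.3,0,0,0,0.3, 0,0,-0.6,0,0,0,0.3, 0,0,-0.9,0,0,0,0.3, 0,0,-0.9,0,0,0,0.3, 0,0,-0.9,0,0,0,0.3, 0,0,-0.9,0,0,0,0.3, 0,0,-0.9,0,0,0,0.6]'
python3 - <<'E'
from h import *
import cv2
# key targets: z from geometry unknown; tilted tool: approach direction = into panel
o=monitor.get_obs();print(o["ee_pos"],o["gripper_width"])
s=cams.snapshot("scene")
cv2.imwrite("pics/scene3.png",s[:,:,::-1])
c=cams.get_calibration("wrist");w=cams.snapshot("wrist");cv2.imwrite("pics/w3.png",w[:,:,::-1])
E
```

```text
time: 16.82
ee_pos: [0.6613, 0.0515, 0.3104]
orientation: [-0.091, 0.996, -0.0, 0.0]
ft_force: [0.3, 0.4, -0.5]
gripper_width: 0.0428
gripper_force: 0.0
[0.66133346 0.0514766  0.31037351] 0.042834358453724505
```

Next: back off toward the robot, shut the fingers and tilt the tool 30°, then check the tool calibration using the wrist camera's pose.

```bash
python3 -c "
from h import *
o=monitor.get_obs();c=cams.get_calibration('wrist');print(R.from_quat(o['orientation']).inv().apply(c['position']-o['ee_pos']))"
python3 -m crank '[0.9,-0.15,0,0,0,0,1, 0.9,-0.15,0,0,0,0,1, 0.9,-0.15,0,0,0,0,1, 0.9,-0.15,0,0,0,0,1, 0.9,-0.15,0,0,0,0,1, 0.9,-0.15,0,0,0,0,1, 0.9,-0.15,0,0,0,0,1, 0.9,-0.15,0,0,0,0,1, 0.9,-0.1,0,0,0,0,1, 0.3,0,0,0,0,0,1]'
python3 -m crank '[0,0,0,0,-0.87,0,1, 0,0,0,0,-0.87,0,1, 0,0,0,0,-0.87,0,1, 0,0,0,0,-0.87,0,1, 0,0,0,0,-0.87,0,1, 0,0,0,0,0,0,1, 0,0,0,0,0,0,1]'
python3 - <<'E'
from h import *
import cv2
n=np.array([.5*np.cos(YAW),.5*np.sin(YAW),-.866])
todo([.505,-.005,.17],ys,n)
o=monitor.get_obs();c=cams.get_calibration("wrist");print(R.from_quat(o["orientation"]).inv().apply(c["position"]-o["ee_pos"]))
w=cams.snapshot("wrist");cv2.imwrite("pics/w4.png",w[:,:,::-1])
P=[[.5448,.0020,.09],[.5442,.002,.1],[.552,-.0402,.09],[.5518,-.0402,.1],[.564,-.0982,.09],[.5635,-.098,.1]]
print(proj(c,P),c)
E
```

```text
[ 0.07913839  0.00110238 -0.15144124]
time: 18.18
ee_pos: [0.4999, -0.0047, 0.3084]
orientation: [-0.091, 0.996, 0.0, -0.0]
ft_force: [-0.4, -0.4, -0.7]
gripper_width: -0.0
gripper_force: 0.0
time: 19.05
ee_pos: [0.5013, -0.0047, 0.3095]
orientation: [-0.088, 0.962, 0.023, 0.257]
ft_force: [0.6, 0.3, -0.3]
gripper_width: -0.0002
gripper_force: 0.0
t 19.05 pos [ 0.5013 -0.0047  0.3095] shift [ 3.34 -0.05  6.13] turn [-0.01 -0.02 -0.  ] f [ 0.6  0.3 -0.3]
[ 0.07898445  0.0011041  -0.15153266]
[[317.18486194 115.59562602]
 [317.24472491 121.32857409]
 [267.71469158 114.91696056]
 [266.69571408 121.0535604 ]
 [199.59262689 116.11978101]
 [197.43650633 121.99663433]] {'fx': 402.21689196206665, 'fy': 402.21689196206665, 'cx': 320.2519280049221, 'cy': 236.20362572826127, 'position': array([ 0.35951155, -0.02965164,  0.40154586]), 'rotation': array([-0.25906208, -0.31142584,  0.70322736,  0.58427055])}
```

View pics/w4.png

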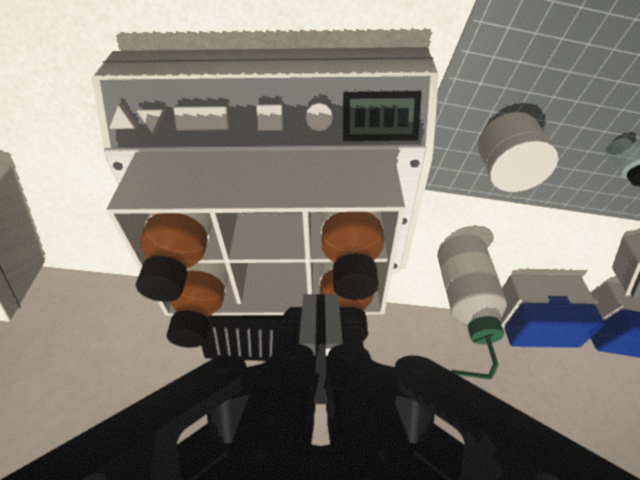

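The camera offset in the tool frame did not change with the tilt, so the bias is along the tool axis: tip = TCP − 8.5 mm along tool z. The key tops are at round (319,117), square (270,118) and bar (201,118); the triangles are at (122,117) and (151,118). The loaded bottle stands in its cell at about (350,310). Triangulating the keys now.

```bash
cat >> h.py <<'E'
nz=np.array([.5*np.cos(YAW),.5*np.sin(YAW),-.8660254])
def key(p,off):
    "TCP target so that the tips are off m short of key top p"
    todo(np.array(p)+nz*(.0085-off),ys,nz)
E
python3 - <<'E'
from h import *
T=cams.get_calibration("top");W=cams.get_calibration("wrist");k=.35
for a,b in zip([(489,390),(560,376),(657,354)],[(319,117),(270,118),(201,118)]):
    r=tri([(T,np.array(a)*k+[190,125]),(W,np.array(b))]);d=r.x-[.640,-.0255,0];print(r.x,r.fun.round(1),R.from_euler("z",-YAW).apply(d))
    key(r.x,.03)
E
```

```text
[0.54382881 0.0031914  0.09448847] [-0.4  0.2 -0.2  0.1] [-0.08934407  0.04571357  0.09448847]
t 19.1 pos [ 0.5016 -0.0046  0.3098] shift [3.52 0.   9.32] turn [-0.01 -0.01 -0.  ] f [-0.4  0.2 -0.1]
[ 0.55085998 -0.03802624  0.09713566] [-0.6  0.2 -0.3  0.1] [-0.08993111  0.00390465  0.09713566]
t 19.1 pos [ 0.5016 -0.0046  0.3098] shift [ 3.48 -2.09  9.19] turn [-0.01 -0.01 -0.  ] f [-0.4  0.2 -0.1]
[ 0.56330716 -0.09630911  0.09456106] [-0.5  0.  -0.3  0. ] [-0.0882981  -0.05567017  0.09456106]
t 19.1 pos [ 0.5016 -0.0046  0.3098] shift [ 3.48 -5.07  9.34] turn [-0.01 -0.01 -0.  ] f [-0.4  0.2 -0.1]
```

```bash
python3 -m crank '[0.9,0,0.3,0,0,0,1, 0.9,0,0.9,0,0,0,1, 0.9,0,0.9,0,0,0,1, 0.8,0,0.9,0,0,0,1, 0,0,0.9,0,0,0,1, 0,0,0.9,0,0,0,1, 0,0,0.9,0,0,0,1, 0,0,0.9,0,0,0,1, 0,0,0.9,0,0,0,1, 0,0,0.9,0,0,0,1, 0,0,0.6,0,0,0,1, 0,0,0.3,0,0,0,1]'
python3 -m crank '[0,0,0,0,0,0,1]'|grep ft
python3 -c "
from h import *
key([.5438,.0032,.0953],.006)"
```

```text
time: 20.6
ee_pos: [0.5329, 0.0015, 0.1122]
orientation: [-0.088, 0.962, 0.024, 0.257]
ft_force: [0.3, -0.1, -0.8]
gripper_width: 0.0002
gripper_force: 0.0
ft_force: [-0.6, 0.1, 0.2]
t 20.725 pos [0.5325 0.0014 0.1126] shift [-0.06 -0.01  1.16] turn [ 0.   -0.02 -0.  ] f [-0.6  0.1  0.2]
```

```bash
python3 -m crank '[-0.05,0,0.6,0,0,0,1,0,0,0.5,0,0,0,1,0,0,0,0,0,0,1]'|grep -E 'pos|ft'; for i in 1 2 3 4; do python3 -m crank '[0,0,0.1,0,0,0,1,0,0,0,0,0,0,1]' | grep -E 'pos|ft'; done
```

```text
ee_pos: [0.5435, 0.0037, 0.093]
ft_force: [-0.8, -0.6, 0.0]
ee_pos: [0.545, 0.0036, 0.0925]
ft_force: [-0.2, 0.0, -0.2]
ee_pos: [0.5459, 0.0038, 0.0907]
ft_force: [-0.3, 0.2, -0.1]
ee_pos: [0.5469, 0.004, 0.0888]
ft_force: [-0.7, 0.3, -0.3]
ee_pos: [0.5478, 0.0042, 0.0871]
ft_force: [0.0, 0.6, -0.2]
```

```bash
for i in 1 2 3 4; do python3 -m crank '[0,0,0.08,0,0,0,1,0,0,0,0,0,0,1]' | grep -E 'pos|ft'; done
```

```text
ee_pos: [0.5486, 0.0043, 0.0857]
ft_force: [-0.5, 0.2, -0.3]
ee_pos: [0.5494, 0.0044, 0.0844]
ft_force: [0.3, 0.2, -0.1]
ee_pos: [0.5503, 0.0046, 0.0831]
ft_force: [-0.2, -0.4, 1.6]
ee_pos: [0.5511, 0.0047, 0.0818]
ft_force: [-1.7, -0.3, 2.3]
```

Contact began at z ≈ 0.0837 and the spring force is rising. Two more steps.

```bash
for i in 1 2; do python3 -m crank '[0,0,0.08,0,0,0,1,0,0,0,0,0,0,1]' | grep -E 'pos|ft'; done
```

```text
ee_pos: [0.5519, 0.0048, 0.0804]
ft_force: [-1.7, -0.7, 3.1]
ee_pos: [0.5526, 0.005, 0.0792]
ft_force: [-4.9, -0.3, 6.3]
```

Round key is fully in at 8 N. Retract, move 43 mm right and press the square key.

```bash
python3 -m crank '[0,0,-0.9,0,0,0,1,0,0,-0.3,0,0,0,1,0,-0.7,0,0,0,0,1,0,-0.7,0,0,0,0,1,0,-0.75,0,0,0,0,1,0,0,0.3,0,0,0,1,0,0,0.3,0,0,0,1,0,0,0,0,0,0,1]'
python3 -c "
from h import *
key([.5438,.0032,.0953],-.005)
key([.5511,-.0380,.0953],-.005)"
```

```text
time: 24.6
ee_pos: [0.5538, -0.0375, 0.0881]
orientation: [-0.088, 0.962, 0.024, 0.256]
ft_force: [-0.9, -0.7, 0.5]
gripper_width: -0.0004
gripper_force: 0.0
t 24.6 pos [ 0.5538 -0.0375  0.0881] shift [-0.08  2.09  0.3 ] turn [ 0.01 -0.03 -0.  ] f [-0.9 -0.7  0.5]
t 24.6 pos [ 0.5538 -0.0375  0.0881] shift [-0.06 -0.    0.29] turn [ 0.01 -0.03 -0.  ] f [-0.9 -0.7  0.5]
```

```bash
python3 -m crank '[-0.06,0,0.15,0,0,0,1,0,0,0.15,0,0,0,1,0,0,0,0,0,0,1]'|grep -E 'pos|ft'; for i in 1 2 3; do python3 -m crank '[0,0,0.08,0,0,0,1,0,0,0,0,0,0,1]' | grep -E 'pos|ft'; done
```

```text
ee_pos: [0.5584, -0.0375, 0.0845]
ft_force: [-0.2, 1.0, -0.4]
ee_pos: [0.5593, -0.0375, 0.0835]
ft_force: [-1.3, -0.8, 1.7]
ee_pos: [0.5601, -0.0373, 0.0821]
ft_force: [-1.3, 0.3, 3.1]
ee_pos: [0.561, -0.0372, 0.0807]
ft_force: [-2.4, 1.3, 2.8]
```

```bash
for i in 1; do python3 -m crank '[0,0,0.08,0,0,0,1,0,0,0,0,0,0,1]' | grep -E 'pos|ft'; done
```

```text
ee_pos: [0.5616, -0.037, 0.0795]
ft_force: [-5.8, -0.5, 7.8]
```

Square key is fully in. Retract, move 60 mm right to the bar key, and repeat.

```bash
python3 -m crank '[0,0,-0.9,0,0,0,1,0,0,-0.3,0,0,0,1,0,-0.75,0,0,0,0,1,0,-0.75,0,0,0,0,1,0,-0.75,0,0,0,0,1,0,-0.75,0,0,0,0,1,0,0,0.3,0,0,0,1,0,0,0.3,0,0,0,1,0,0,0,0,0,0,1]'|grep -E 'pos|ft'
python3 -c "
from h import *
key([.5633,-.0963,.0953],-.005)"
python3 -m crank '[0,0,0.15,0,0,0,1,0,0,0.1,0,0,0,1,0,0,0,0,0,0,1]'|grep -E 'pos|ft'
```

```text
ee_pos: [0.5684, -0.0907, 0.093]
ft_force: [-0.4, 0.0, -0.6]
t 27.1 pos [ 0.5684 -0.0907  0.093 ] shift [ 0.21 -0.23  0.43] turn [-0.07 -0.13 -0.05] f [-0.4  0.  -0.6]
ee_pos: [0.5716, -0.0906, 0.09]
ft_force: [1.2, 0.2, -0.8]
```

```bash
python3 -m crank '[0.2,-0.2,0,-0.07,-0.13,-0.05,1,0,0,0,0,0,0,1]'|grep -E 'pos|ft'
python3 -c "
from h import *
key([.5633,-.0963,.0953],-.005)"
```

```text
ee_pos: [0.5716, -0.0902, 0.0932]
ft_force: [0.3, 1.2, -0.3]
t 27.725 pos [ 0.5716 -0.0902  0.0932] shift [ 0.35 -0.23  0.35] turn [-0.09 -0.09 -0.05] f [ 0.3  1.2 -0.3]
```

```bash
python3 -c "
from h import *
print(monitor.get_obs()['qpos'])"; python3 -m crank '[0,0,-0.5,0,0,0,1,0,0,0,0,0,0,1]'|grep -E 'pos|ft'; python3 -c "
from h import *
print(monitor.get_obs()['qpos'])
key([.5633,-.0963,.0953],-.005)"
```

```text
[-0.42834475  0.04227706  2.16908191  0.54026569  0.5589133  -2.58127746]
ee_pos: [0.567, -0.0913, 0.1027]
ft_force: [-0.0, 0.7, -0.1]
[-0.43509504  0.01418176  2.17543173  0.52711471  0.57912585 -2.5703363 ]
t 27.975 pos [ 0.567  -0.0913  0.1027] shift [ 0.38 -0.21  0.88] turn [-0.1  -0.08 -0.05] f [-0.   0.7 -0.1]
```

Joint 6 is at its −2.58 limit. I'll back off and turn the tool about its own axis by +0.43 rad, which changes nothing for a press.

```bash
python3 -m crank '[0,0,-0.8,0,0,0,1,0,0,0,0.0,0,0.9,1,0,0,0,0,0,0.9,1,0,0,0,0,0,0.9,1,0,0,0,0,0,0.9,1,0,0,0,0,0,0,1]'|grep -E 'pos|ft'
cat >> h.py <<'E'
y2=R.from_rotvec(nz*.43).apply(ys)
def key2(p,off): todo(np.array(p)+nz*(.0085-off),y2,nz); print(monitor.get_obs()["qpos"].round(2))
E
python3 -c "
from h import *
key2([.5633,-.0963,.0953],.015)"
```

```text
ee_pos: [0.5589, -0.0922, 0.1156]
ft_force: [0.2, -0.2, 0.1]
t 28.725 pos [ 0.5589 -0.0922  0.1156] shift [ 0.22 -0.36  0.64] turn [-0.12 -0.05 -0.06] f [ 0.2 -0.2  0.1]
[-0.45 -0.03  2.19  0.51  0.61 -2.12]
```

```bash
python3 -m crank '[0.22,-0.36,0,-0.12,-0.05,-0.06,1,0,0,0.6,0,0,0,1,0,0,0,0,0,0,1]'|grep -E 'pos|ft'
python3 -c "
from h import *
key2([.5633,-.0963,.0953],-.004)"
```

```text
ee_pos: [0.5592, -0.0963, 0.1004]
ft_force: [0.6, 0.1, -0.4]
t 29.1 pos [ 0.5592 -0.0963  0.1004] shift [-0.06 -0.01  0.95] turn [ 0.   -0.02 -0.01] f [ 0.6  0.1 -0.4]
[-0.46  0.01  2.19  0.57  0.59 -2.21]
```

```bash
python3 -m crank '[-0.06,0,0.5,0,0,0,1,0,0,0.4,0,0,0,1,0,0,0,0,0,0,1]'|grep -E 'pos|ft'; for i in 1 2 3; do python3 -m crank '[0,0,0.08,0,0,0,1,0,0,0,0,0,0,1]' | grep -E 'pos|ft'; done
```

```text
ee_pos: [0.5692, -0.0949, 0.0855]
ft_force: [-0.3, 0.6, -0.2]
ee_pos: [0.5703, -0.0953, 0.0853]
ft_force: [-0.3, -1.2, 0.2]
ee_pos: [0.5712, -0.0953, 0.0841]
ft_force: [-1.0, 1.0, 1.7]
ee_pos: [0.572, -0.0951, 0.0827]
ft_force: [-1.0, 0.3, 2.2]
```

```bash
for i in 1 2 3; do python3 -m crank '[0,0,0.07,0,0,0,1,0,0,0,0,0,0,1]' | grep -E 'pos|ft'; done
```

```text
ee_pos: [0.5727, -0.0949, 0.0814]
ft_force: [-1.8, -0.2, 3.7]
ee_pos: [0.5734, -0.0948, 0.0802]
ft_force: [-2.0, -0.3, 3.7]
ee_pos: [0.5737, -0.0948, 0.0798]
ft_force: [-11.2, -1.1, 15.4]
```

Bar key is fully in (19 N). Retract well clear and check the end state.

```bash
python3 -m crank '[0,0,-0.6,0,0,0,1,0,0,-0.9,0,0,0,1,0,0,-0.9,0,0,0,1,0,0,-0.9,0,0,0,1,0,0,-0.9,0,0,0,1,0,0,-0.9,0,0,0,1,0,0,-0.9,0,0,0,1,0,0,0,0,0,0,1,0,0,0,0,0,0,1]'
python3 - <<'E'
from h import *
import cv2
w=cams.snapshot("wrist")[:,:,::-1];s=cams.snapshot("scene")[:,:,::-1]
r=lambda a:cv2.resize(a,(400,400),interpolation=cv2.INTER_CUBIC)
cv2.imwrite("pics/end.png",np.hstack([r(w[0:480,80:560]),r(s[170:310,230:370])]))
S=cams.get_calibration("scene");print((proj(S,[.661,.052,.234])-[230,170])*400/140)
E
```

```text
time: 32.1
ee_pos: [0.5144, -0.1053, 0.1818]
orientation: [0.12, 0.959, 0.079, 0.246]
ft_force: [-0.1, 0.2, -1.1]
gripper_width: -0.0005
gripper_force: 0.0
[[273.35119155 125.49529733]]
```

View pics/end.png

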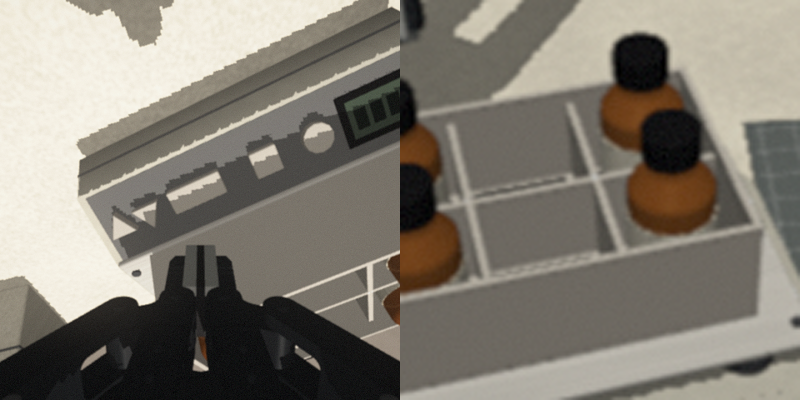

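The bottle stands upright in its cell, cap top at crop (270,122) against a predicted (273,125). All keys look out and the fingers are clear. Handing in.

```bash
python3 -c "
from plant import order
print(order.sign_off())"
```

```text
the job is handed in; nothing more can be done
None
```

The amber bottle is upright in the empty far-left corner cell, the round, square and bar keys were each pressed fully in turn, and the job was handed in at about 32 s; no verdict came back, and joint 6 briefly read −2.581 against its −2.58 limit before I backed it off.

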